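# Hang the pattern board on the rail and lock it

## Task

Take the plywood pattern board off its sloping stand, hook it over the rail on the yellow band, and slide it along the rail, still hooked on, until its hook sits wholly on the red band. Then pick up the white-headed maul, knock the sprung lock pin fully down into the board's notch with it (do not press the pin with the gripper), and lay the maul back in its rest. Leave the other things on the bench where they are.

Things in the scene. Friction and masses are not known exactly. Their poses are not given: they have to be found in the camera images.
- board: Pattern board, 250 g: plywood plate 200 wide (y) x 82 high (z -115 to -33 mm) x 8 thick (x -4 to 4), steel hook and blue grip tab above. Origin: on the rail's axis when hung; z then up, x towards the hook's mouth. Two notches 30 wide, 22 deep in the top edge (y 57 to 87 and -87 to -57). At the start it leans on its stand, top 30 degrees away from the robot, mouth side down and away from the robot.
- board_tab (a point): Centre of the board's blue grip tab, 43 mm above the board's origin, axes as the board's: 12 mm thick (x), 76 wide (y), 38 high (z). Gripped across its thickness; 12 mm free between its lower edge and the hook's crown.
- board_mouth (a point): Centre of the hook's mouth, 19 mm below the board's origin (x 15 mm). Hook: steel strip 30 wide (y -15 to 15); in the board's frame web x -18 to -12, crown underside z 6, lip x 12 to 18 down to z -5. The mouth is the 28 mm gap between lip and plate top (z -33 to -5), open to +x: the rail enters there, then the board is lowered 19 mm until the crown rests on the rail.
- stand: Sloping wooden stand, fixed, 150 mm wide; origin on the bench below the ledge on which the board's lower edge rests; its top leans to its +x. The sloping back reaches 60 mm up the plate from its lower edge. The board's origin starts at about (60, 0, 129) mm in this frame.
- rail_mid (a point): Middle of the axis of the horizontal steel rail, 12 mm diameter, 220 mm above the bench, running along this point's y; free length 480 mm between two green posts (16 mm square, at y -250 and 250, no higher than the rail). z up, x away from the robot.
- yellow_mark (a point): Centre of the yellow band on the rail, 80 mm long, on the rail's axis, towards its -y end. Axes as the rail's.
- red_mark (a point): Centre of the red band on the rail, 46 mm long, on the rail's axis. Axes as the rail's. The lock pin stands 72 mm further along +y: it passes down through a 24 mm steel cube on the rail, and one notch of the board lies under it when the hook is centred on the red band.
- pin_top (a point): Centre of the top of the brass head (22 mm diameter, 8 mm thick) of the upright sprung lock pin. Pin up: 50 mm above the rail's axis, tip 14 mm below the axis. It travels 30 mm down.
- lock_pin (a joint): Travel of the lock pin in m: 0 up, 0.030 fully down (needs 3 to 5 N); friction holds it where it is left.
- maul: Maul, about 300 g, lying level in its rest: origin on its axis where handle meets head. x along the axis towards the head. White cylindrical head 44 mm diameter, x 0 to 70 mm, which strikes with its side; squared wooden handle 24 wide (y) x 22 high (z), x -110 to 0. Free to grip from above at x -70 to -10.
- rest_seat (a point): Where the maul's origin lies when it is laid in its rest, 46 mm above the bench; x along the maul towards the head. The fixed rest: cork base 12 mm thick, 200 x 70 mm; head cradle x 22 to 58 (4 mm play each side, walls as high as the axis), handle cradle x -104 to -82 (5 mm play each side, walls 6 mm above the axis).
- jar: Bystander: grey jar with blue lid, 64 mm across, 60 high; origin under its centre.
- spool: Bystander: reddish thread spool, 48 mm across, 60 high; origin under its centre.
- cup: Bystander: orange cup, 72 mm across, 90 high; origin under its centre.
- tape: Bystander: blue roll of tape lying flat, 100 mm across, 24 high.
- book: Bystander: red book, 100 x 140 x 28 mm, lying flat.
- brush: Bystander: brush lying flat on the bench, far left.
Not all that is in view belongs to the job. Of the things like the maul, leave any that is blue; of the rest the smaller one is meant.

How it is judged:
By the outcome, as a careful person would: the job done as asked, in the order asked, and still so for the second after the job is handed in, with the robot touching nothing.
It also fails if it takes over 64 s, if anything falls off the work surface, if the arm or the gripper's body presses on something with over 40 N, if the wrist force passes 120 N, or if a joint passes its speed limit or range.

## Robot

A 7-joint arm with a two-finger parallel gripper is mounted at the origin on the work surface. World frame = base frame: x ahead of the robot, y to its left, z up, the work surface at z = 0. Lengths are in m, angles in rad, forces in N, time in s.
With the tool pointing down it reaches from about 0.35 to 0.9 m from the base axis. Payload 19.9 kg.
Tool frame: the origin (TCP) lies at the very end of the fingers, on their centre line; the grasp point (between the pads) lies 19 mm behind it; z points along the fingers, y is the line along which they close (so a half turn about z gives the same grasp; the last joint's range is limited). The gripper opens to 94 mm and grips with 3 to 60 N. Pads are 16 mm wide; open, the fingers measure 119 mm over their backs; the gripper's body (75 mm by 177 mm) begins 78 mm behind the grasp point.
Start: joints at [1.304, 0.417, -0.01, 1.614, 0.005, 1.111, -0.053], TCP at [0.14, -0.609, 0.205] pointing down, gripper open.
Joint ranges: [-2.81, 2.81], [-0.39, 2.02], [-1.27, 1.25], [0.06, 2.57], [-1.19, 4.33], [0.19, 2], [-2.82, 2.82]. Speed limits (rad/s): [1.89, 1.89, 2.39, 2.39, 3.01, 3.01, 3.01].

## Interface

Orientations are given as a unit quaternion [w, x, y, z].
In Python, from cell import robot, read_camera gives the robot as it stands. The module is installed in compiled form; this text tells all that it offers.
- The arm moves only by the tool arm_command, never from a script. Its argument "series" is a list of rows, each a list of 5 numbers: the shift along the world's x, y, z in cm, then the turn about the world's z in rad, then the finger opening in cm, from 0 to 9.4. A call has 1 to 5 rows; each row shifts and turns the commanded pose from where the row before left it; what a row does not reach is not made up. A row lasts 1/12 s, in which the tool goes at most 41.7 mm and 7.16 degrees, less where a joint would pass 70% of its speed; a pose out of reach is approached as far as the arm can. A call is refused whole if a number of a shift passes 4.17 or a number of a turn 0.125, either way. A call with a gripper value outside its range is refused whole. The fingers move at their own pace and stop on an object; "grip_force" is the grip in N (left out, the last holds). Time passes only in rows, so rows that do not move let the fingers close. It gives the time, the measured TCP pose, the force, the opening and the grip force at its end, in the units of the state.
- robot.state(): the state, without advancing time (a new reading comes with each control period).
- read_camera(name): name is "side" or "top" or "wrist"; returns a dict with "frame" (400x640x3 uint8, red, green, blue), "range_z" (400x640 float32, m along the optical axis (not along the pixel's ray), 0 where there is no reading), "fov_y" (degrees; the focal length in pixels is half the picture's height over the tangent of half this angle, whatever the lens; pixels are square), "cx", "cy" (the principal point, pixels), "rvec" (rotation vector, rad) and "tvec" (3), from world to camera coordinates, as OpenCV has them. Camera axes: x right, y down, z forward; pixel columns grow to the right and rows downward; lengths in m; the calibration is good to about 2 mm. A picture is of the moment at which its call begins.
- robot.finish_job(): hands the job in; it is judged then, once.
The state is a dict: "clock": time; "qpos": joint angles; "qvel": joint speeds; "tau": joint torques, N m; "tcp_pos": TCP position; "orientation": TCP orientation; "ft_force": force on the tool from outside, world axes, zero at the start; "torque": the same for the moment, N m; "gripper_width": finger opening in m; "gripper_force": force on a finger pad.
Only numpy, scipy, OpenCV 4.12 (cv2) and the standard library are available. Lean on these libraries where they do the work, as an engineer would, in place of code of your own. Each camera call takes 0.05 s, during which the arm holds its last target. There are 200 camera calls.

## Working session

There is one attempt and no reset: what is moved stays moved. The work goes in short steps, Python scripts to look and compute and a tool call to move; the robot and the scene stay as the last step left them, time stands still between calls to the robot, and variables do not carry over. Pictures are saved under pics/ and viewed, at most 10 in all, crops included, and the job is handed in when it is done.

Besides the shell and the picture viewer there is one more tool, called by a JSON object that holds its "api" and its "payload", one argument or row to a line. arm_command: Moves the arm, as the interface text tells. Its arguments: {"type":"object","properties":{"series":{"type":"array","items":{"type":"array","items":{"type":"number"}}},"grip_force":{"type":"number"}},"required":["series"]}

```bash
mkdir -p pics
cat > h.py <<'E'
import numpy as np, cv2
from cell import robot, read_camera
def cam(n):
    c=read_camera(n); c['R']=cv2.Rodrigues(np.array(c['rvec'],float))[0]; c['t']=np.array(c['tvec'],float).ravel()
    c['f']=200/np.tan(np.radians(c['fov_y'])/2); return c
def cloud(c):
    z=c['range_z']; v,u=np.mgrid[0:400,0:640]
    P=np.stack([(u-c['cx'])*z/c['f'],(v-c['cy'])*z/c['f'],z],-1)
    P=(P-c['t'])@c['R']; P[z==0]=np.nan; return P
def save(c,name): cv2.imwrite('pics/'+name,c['frame'][...,::-1])
E
python3 - <<'E'
from h import *
for n in('side','top','wrist'):
    c=cam(n); save(c,n+'0.png'); np.savez(n+'0.npz',P=cloud(c),F=c['frame'])
    print(n,c['f'],-c['R'].T@c['t'],c['R'][2])
a=cv2.imread('pics/top0.png');
print(robot.state())
E
```

```text
side 445.3507674593071 [0.13837962 1.1142563  0.88042734] [ 0.27570758 -0.78498201 -0.55478695]
top 389.7592782352562 [0.35876894 0.06773883 1.16806053] [ 0.14476787  0.01210757 -0.98939157]
wrist 297.79632668465854 [ 0.22256163 -0.59134903  0.38372074] [-0.28008886 -0.0638455  -0.95784862]
{'clock': 0.15, 'qpos': array([ 1.30353268,  0.41784345, -0.01033509,  1.61400383,  0.00469773,
        1.11066661, -0.0530106 ]), 'qvel': array([ 0.00065859, -0.00153266, -0.00084734, -0.00160216,  0.00149791,
       -0.00012883,  0.00021544]), 'tau': array([ 1.45749334e-03, -8.51525044e+01,  6.39308374e-01, -4.26135206e+01,
       -4.88164451e-02,  1.72203494e-02,  9.95034156e-05]), 'tcp_pos': array([ 0.13985913, -0.60887716,  0.2049782 ]), 'orientation': array([-4.41259010e-04,  9.93634087e-01,  1.12654784e-01, -8.07039103e-05]), 'ft_force': array([-0.28781132,  0.02694067, -0.17334886]), 'torque': array([ 0.03254427,  0.0024288 , -0.0068874 ]), 'gripper_force': 0.0, 'gripper_width': 0.09389591480939415}
```

View pics/top0.png

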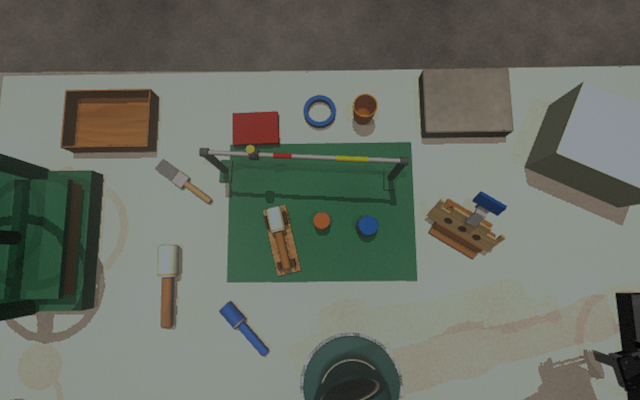

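View pics/side0.png

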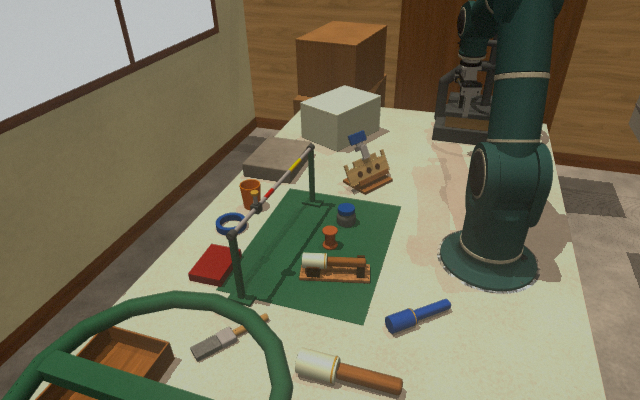

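The top view (up = +x, left = +y) shows three maul-like things: a white one in the rest (278,240), a larger white one (168,285) and a blue one (243,328). The one in the rest looks meant: not blue, and smaller. The board is at (465,225) with its tab at (490,204), the rail runs (205,152) to (405,160), yellow at (352,158), red at (283,155), pin at (251,152). The side view agrees: board (365,165), small maul (335,265), large (345,375), blue (418,316).

```bash
cat > m.py <<'E'
from h import *
def seg(n,name,box,lo,hi,zmin):
    d=np.load(n+'0.npz');P=d['P'];H=cv2.cvtColor(d['F'],cv2.COLOR_RGB2HSV)
    m=(cv2.inRange(H,np.array(lo),np.array(hi))>0)
    b=np.zeros_like(m);u0,v0,u1,v1=box;b[v0:v1,u0:u1]=1
    m&=b&(np.nan_to_num(P[...,2],nan=-1)>zmin)
    Q=P[m]
    if len(Q)<4: print(n,name,len(Q));return Q
    e=np.linalg.svd(Q-Q.mean(0),full_matrices=False)[2]
    print(n,name,len(Q),'med',np.median(Q,0).round(4),'min',Q.min(0).round(3),'max',Q.max(0).round(3),'pc',e[0].round(3),'nrm',e[2].round(3))
    return Q
E
python3 - <<'E'
from m import *
Y=((22,120,60),(33,255,255));R=((0,120,60),(8,255,255));B=((100,120,40),(125,255,255));W=((10,0,130),(40,70,255))
seg('top','yellow',(310,145,395,175),*Y,.18);seg('top','red',(265,145,300,170),*R,.18)
seg('top','tab',(465,185,515,225),*B,.02);seg('top','head',(255,195,300,245),*W,.03);seg('top','pin',(240,140,262,160),(15,60,40),(35,255,255),.25)
seg('top','bighead',(150,235,190,282),*W,.03)
seg('side','yellow',(285,140,312,175),*Y,.15);seg('side','red',(255,170,290,205),*R,.15)
seg('side','tab',(340,120,380,150),*B,.05);seg('side','head',(295,245,335,275),*W,.03);seg('side','pin',(245,185,265,210),(15,60,40),(35,255,255),.25)
a=cv2.imread('pics/top0.png');s=cv2.imread('pics/side0.png')
t=np.vstack([np.hstack([cv2.resize(a[185:285,210:335],(400,300)),cv2.resize(a[180:265,420:520],(400,300))]),
 np.hstack([cv2.resize(a[235:360,140:280],(400,300)),cv2.resize(s[115:205,320:410],(400,300))])])
cv2.imwrite('pics/crop0.png',t)
E
```

```text
top yellow 146 med [ 0.6018 -0.0014  0.2257] min [ 0.596 -0.039  0.22 ] max [0.611 0.038 0.231] pc [-0.057 -0.998 -0.008] nrm [-0.103 -0.002  0.995]
top red 73 med [0.613  0.1745 0.2255] min [0.608 0.153 0.22 ] max [0.62  0.195 0.23 ] pc [-0.054 -0.998  0.022] nrm [0.014 0.021 1.   ]
top tab 355 med [ 0.4928 -0.3529  0.1764] min [ 0.467 -0.389  0.156] max [ 0.521 -0.317  0.19 ] pc [-0.523 -0.852  0.007] nrm [ 0.682 -0.424 -0.596]
top head 65 med [0.4651 0.202  0.0628] min [0.438 0.19  0.054] max [0.506 0.233 0.074] pc [-0.948 -0.313  0.059] nrm [ 0.089 -0.083  0.993]
top pin 63 med [0.6173 0.244  0.2703] min [0.607 0.235 0.262] max [0.628 0.254 0.273] pc [-0.745 -0.662 -0.075] nrm [ 0.024  0.086 -0.996]
top bighead 133 med [0.3525 0.5104 0.0501] min [0.313 0.503 0.042] max [0.401 0.552 0.06 ] pc [-0.988  0.152  0.036] nrm [ 0.032 -0.03   0.999]
side yellow 61 med [0.6    0.0034 0.2255] min [ 0.594 -0.041  0.217] max [0.607 0.04  0.231] pc [-0.05  -0.999 -0.02 ] nrm [ 0.7   -0.021 -0.714]
side red 46 med [0.6098 0.1723 0.225 ] min [0.605 0.149 0.22 ] max [0.617 0.196 0.229] pc [-0.055 -0.998 -0.003] nrm [ 0.403 -0.02  -0.915]
side tab 123 med [ 0.4929 -0.3476  0.1701] min [ 0.472 -0.379  0.155] max [ 0.514 -0.316  0.189] pc [ 0.487  0.871 -0.069] nrm [-0.745  0.455  0.487]
side head 226 med [0.4665 0.2228 0.062 ] min [0.433 0.187 0.047] max [0.502 0.238 0.071] pc [-0.952 -0.306  0.016] nrm [ 0.133 -0.46  -0.878]
side pin 51 med [0.6151 0.2465 0.269 ] min [0.606 0.233 0.255] max [0.627 0.256 0.273] pc [ 0.438 -0.888  0.143] nrm [ 0.211 -0.053 -0.976]
```

View pics/crop0.png

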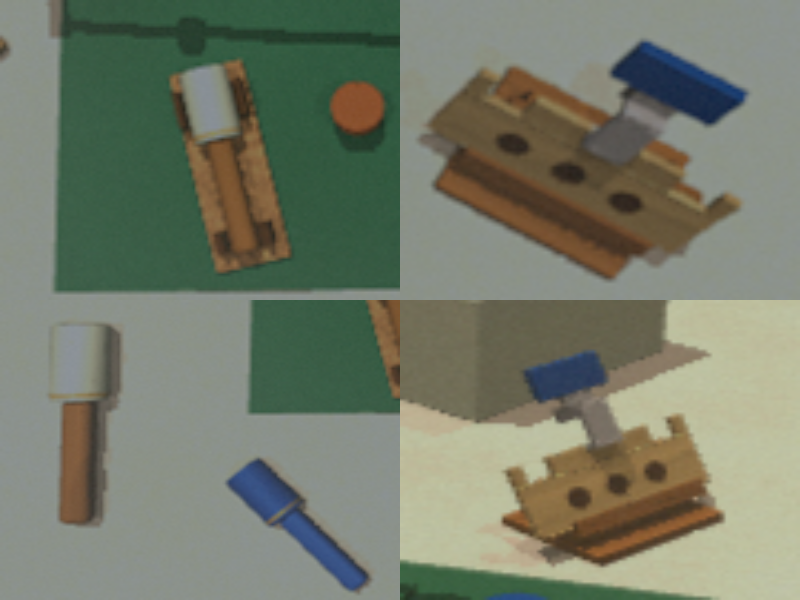

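Crops: only the maul in the rest (278,240) is both white-headed and smaller. The loose white one (168,285) is larger and the third (243,328) is blue. The board is in the upper right with its tab clear. Next I check the obstacle box by the board and the maul axis.

Run:
```python
from m import *
d=np.load('top0.npz')['P']
B=d[85:225,520:640].reshape(-1,3);B=B[B[:,2]>.04];print('box',B.min(0).round(3),B.max(0).round(3));k=B[B[:,0]<.62];print('ymax near',k[:,1].max() if len(k) else None)
B2=d[65:140,418:514].reshape(-1,3);B2=B2[B2[:,2]>.04];print('slab',B2.min(0).round(3),B2.max(0).round(3))
for n,bx in(('top',(255,195,305,280)),('side',(295,245,375,285))):
    P=np.load(n+'0.npz')['P'][bx[1]:bx[3],bx[0]:bx[2]].reshape(-1,3)
    for nm,a,b in(('head',.0625,.08),('handle',.0525,.0595)):
        Q=P[(P[:,2]>a)&(P[:,2]<b)]
        if nm=='handle': Q=Q[Q[:,0]<.425]
        r=cv2.minAreaRect(Q[:,:2].astype(np.float32)*1000);print(n,nm,len(Q),r,Q.mean(0).round(4))
for n,bx in (('top',(470,190,515,225)),('side',(340,120,385,152))):
    P=np.load(n+'0.npz')['P'][bx[1]:bx[3],bx[0]:bx[2]].reshape(-1,3);Q=P[(P[:,2]>.15)&(P[:,2]<.2)&(P[:,0]<.56)]
    print(n,'tabrect',cv2.minAreaRect(Q[:,:2].astype(np.float32)*1000),Q[:,2].max())
```

```text
box [ 0.498 -0.808  0.04 ] [ 0.822 -0.536  0.178]
ymax near -0.5431626637501987
slab [ 0.718 -0.488  0.04 ] [ 0.919 -0.228  0.069]
top head 246 ((469.08624267578125, 211.772705078125), (69.32806396484375, 33.12285614013672), 12.477245330810547) [0.4691 0.2116 0.0666]
top handle 260 ((376.46966552734375, 184.67373657226562), (94.68496704101562, 48.35986328125), 2.766279458999634) [0.3735 0.1899 0.0562]
side head 159 ((469.1693115234375, 212.95782470703125), (68.72699737548828, 33.00559616088867), 13.86258316040039) [0.4683 0.215  0.0665]
side handle 208 ((375.7488708496094, 196.6728057861328), (103.240478515625, 45.54203414916992), 26.804580688476562) [0.3746 0.1917 0.056 ]
top tabrect ((485.9273681640625, -349.3720703125), (75.79527282714844, 45.1301383972168), 58.49343490600586) 0.19036990057089317
side tabrect ((490.5213928222656, -354.9898986816406), (82.01982116699219, 25.778791427612305), 56.73525619506836) 0.18921427429784818
```

{"api": "arm_command", "payload": {
  "series": [
    [2.8,1.6,1.0,0.09,9.4],
    [3.0,2.1,1.0,0.09,9.4],
    [3.0,2.1,0,0.09,9.4],
    [3.0,2.1,0,0.09,9.4],
    [3.0,2.1,0,0.09,9.4]
  ]
}}

```text
clock: 0.57
tcp_pos: [0.2891, -0.5079, 0.2255]
orientation: [0.0, 0.943, 0.334, -0.0]
ft_force: [-0.2, 0.2, 0.6]
gripper_width: 0.0939
gripper_force: 0.0
```

{"api": "arm_command", "payload": {
  "series": [
    [3.2,2.3,0,0.073,9.4],
    [3.2,2.3,0,0.073,9.4],
    [3.2,2.3,0,0.073,9.4],
    [3.2,2.3,0,0.073,9.4],
    [3.2,2.3,0,0.073,9.4]
  ]
}}

```text
clock: 0.98
tcp_pos: [0.4491, -0.3927, 0.2254]
orientation: [-0.0, 0.867, 0.499, -0.0]
ft_force: [0.2, -0.8, 0.9]
gripper_width: 0.0939
gripper_force: 0.0
```

Run:
```python
from h import *
c=cam('wrist');save(c,'wrist1.png');P=cloud(c);np.savez('wrist1.npz',P=P,F=c['frame']);s=robot.state();print(s['tcp_pos'],s['orientation'])
H=cv2.cvtColor(c['frame'],cv2.COLOR_RGB2HSV);m=(cv2.inRange(H,(100,120,40),(125,255,255))>0)&(np.nan_to_num(P[...,2])>.13)
Q=P[m];e=np.linalg.svd(Q-Q.mean(0),full_matrices=False)[2];print(len(Q),Q.mean(0),Q.min(0),Q.max(0),e[0],e[2]);y=np.array([.505,.863,0]);h=np.array([.863,-.505,0])
print('along y',np.percentile(Q@y,[1,99]),'h',np.percentile(Q@h,[1,99]),'tgt',np.array([.498,-.353,0])@y,np.array([.498,-.353,0])@h)
```

```text
[ 0.45568471 -0.38651247  0.22548743] [-4.18123256e-04  8.63219496e-01  5.04825810e-01  1.68195759e-03]
3418 [ 0.49486796 -0.35528304  0.17495051] [ 0.4645577  -0.39410771  0.15407977] [ 0.5233812  -0.31981501  0.18631341] [-5.30266043e-01 -8.47830970e-01 -7.55459633e-04] [-0.66068223  0.41265729  0.62706695]
along y [-0.09418684 -0.02232356] h [0.59333266 0.61941605] tgt -0.05314899999999999 0.608039
```

View pics/wrist1.png

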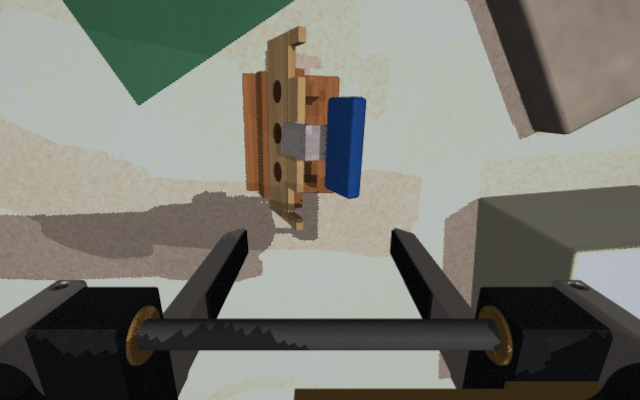

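The wrist view shows the blue tab at (345,147), aligned across the finger-closing direction, with the hook stem at (305,140) and nothing in the fingers' way.

{"api": "arm_command", "payload": {
  "series": [
    [2.35,1.9,0,-0.03,9.4],
    [2.35,1.9,0,0,9.4],
    [0,0,0,0,9.4],
    [0,0,0,0,9.4],
    [0,0,0,0,9.4]
  ]
}}

```text
clock: 1.45
tcp_pos: [0.4944, -0.3565, 0.2252]
orientation: [-0.0, 0.875, 0.484, -0.0]
ft_force: [-0.7, -0.5, -0.3]
gripper_width: 0.094
gripper_force: 0.0
```

{"api": "arm_command", "payload": {
  "series": [
    [0,0,-2.4,0,9.4],
    [0,0,-2.4,0,9.4],
    [0,0,-2.3,0,9.4],
    [0,0,0,0,5],
    [0,0,0,0,4.0]
  ],
  "grip_force": 10
}}

```text
clock: 1.87
tcp_pos: [0.4938, -0.3568, 0.1541]
orientation: [-0.001, 0.875, 0.484, -0.001]
ft_force: [-0.1, 0.0, 0.6]
gripper_width: 0.0838
gripper_force: 0.0
```

{"api": "arm_command", "payload": {
  "series": [
    [0,0,0,0,4.0],
    [0,0,0,0,4.0],
    [0,0,0,0,4.0],
    [0,0,0,0,4.0]
  ]
}}

```text
clock: 2.2
tcp_pos: [0.4952, -0.3564, 0.1554]
orientation: [0.001, 0.875, 0.484, 0.0]
ft_force: [0.2, -0.4, -0.0]
gripper_width: 0.0574
gripper_force: 0.0
```

Run:
```python
from h import *
c=cam('side');a=c['frame'][100:210,300:420,::-1];a=cv2.resize(a,(600,550),interpolation=cv2.INTER_CUBIC)
w=cam('wrist');save(w,'wrist2.png')
cv2.imwrite('pics/side2.png',a)
```

```text
(no output)
```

View pics/side2.png

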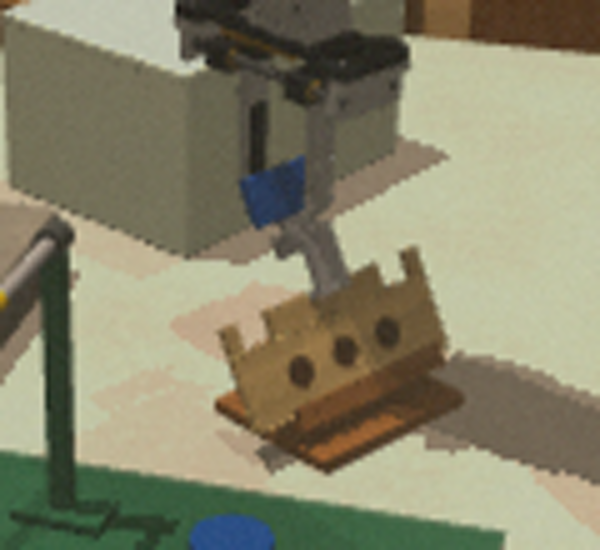

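The side crop shows the tab (275,190) between the two fingers (255,140) and (320,150), with the tips just above the hook's crown (300,235).

{"api": "arm_command", "payload": {
  "series": [
    [0,0,0,0,3.0],
    [0,0,0,0,2.8],
    [0,0,0,0,2.5],
    [0,0,0.2,0,2.0],
    [0,0,0.3,0,1.0]
  ],
  "grip_force": 10
}}

```text
clock: 2.72
tcp_pos: [0.4943, -0.3557, 0.159]
orientation: [-0.001, 0.875, 0.484, -0.0]
ft_force: [-1.6, 1.2, -2.2]
gripper_width: 0.0263
gripper_force: 8.7
```

{"api": "arm_command", "payload": {
  "series": [
    [0,0,0.4,0,0],
    [0,0,0.5,0,0],
    [0,0,0.5,0,0],
    [0,0,0.5,0,0],
    [0,0,0.5,0,0]
  ]
}}

```text
clock: 3.13
tcp_pos: [0.495, -0.3562, 0.1841]
orientation: [0.0, 0.875, 0.484, -0.0]
ft_force: [-2.3, 1.9, -2.6]
gripper_width: 0.0237
gripper_force: 8.9
```

{"api": "arm_command", "payload": {
  "series": [
    [0,0,1,0,0],
    [0,0,1.5,0,0],
    [0,0,1.5,0,0],
    [0,0,1.5,0,0],
    [0,0,1.5,0,0]
  ],
  "grip_force": 20
}}

```text
clock: 3.55
tcp_pos: [0.4953, -0.3563, 0.2552]
orientation: [0.001, 0.875, 0.484, 0.0]
ft_force: [1.7, -2.8, -2.8]
gripper_width: 0.012
gripper_force: 20.0
```

{"api": "arm_command", "payload": {
  "series": [
    [0,0,2,0,0],
    [0,0,2,0,0],
    [0,0,2,0,0],
    [0,0,2,0,0],
    [0,0,2,0,0]
  ],
  "grip_force": 40
}}

```text
clock: 3.97
tcp_pos: [0.4951, -0.3561, 0.3555]
orientation: [0.001, 0.875, 0.484, 0.0]
ft_force: [0.1, 0.4, -2.2]
gripper_width: 0.012
gripper_force: 40.0
```

Run:
```python
from h import *
c=cam('side');a=c['frame'][60:200,280:440,::-1];a=cv2.resize(a,(640,560),interpolation=cv2.INTER_CUBIC)
cv2.imwrite('pics/side3.png',a);s=robot.state();print(s['tcp_pos'],s['gripper_width'],s['ft_force'])
```

```text
[ 0.49602822 -0.35657687  0.35960052] 0.01179483462796101 [-0.03869187  1.08002336  1.07852421]
```

View pics/side3.png

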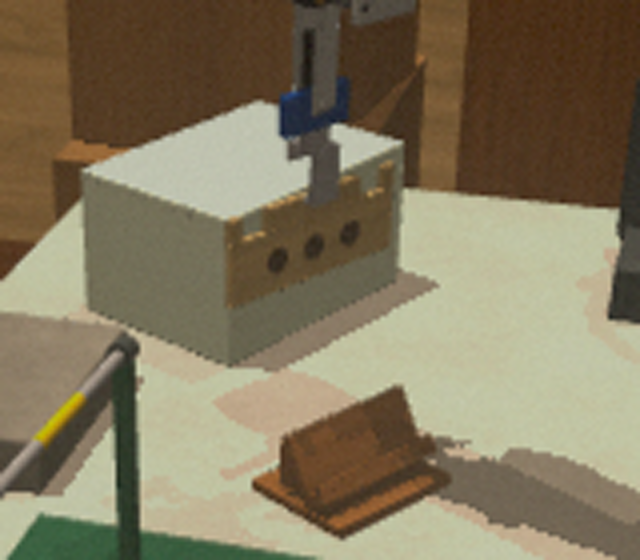

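The board hangs upright in the gripper (tab at (315,105), plate at (310,245)), and the 12.0 mm opening matches the tab's thickness. Next I measure how it sits in the grip.

```bash
cat > g.py <<'E'
from h import *
def ingrip(n,yaw):
    c=cam(n);P=cloud(c);s=robot.state();T=s['tcp_pos']
    H=cv2.cvtColor(c['frame'],cv2.COLOR_RGB2HSV);x=np.array([np.cos(yaw),np.sin(yaw),0]);y=np.array([-np.sin(yaw),np.cos(yaw),0])
    D=P-T;loc=np.stack([D@x,D@y,D[...,2]],-1)
    near=(np.abs(loc)<[.04,.13,.20]).all(-1)
    for nm,lo,hi in(('tab',(100,120,40),(125,255,255)),('wood',(12,80,60),(24,255,255))):
        Q=loc[near&(cv2.inRange(H,lo,hi)>0)]
        if len(Q)<10: print(n,nm,len(Q));continue
        r=Q[Q[:,2]<(.05 if nm=='tab' else -.03)];
        if len(r)<10: continue
        A=np.c_[r[:,1:],np.ones(len(r))];k=np.linalg.lstsq(A,r[:,0],rcond=None)[0]
        print(n,nm,len(r),np.percentile(r,[1,50,99],axis=0).round(4).tolist(),'x slopes on y,z',k.round(3))
    print(T)
E
python3 - <<'E'
from g import *
ingrip('side',-.56);ingrip('top',-.56);ingrip('wrist',-.56)
E
```

```text
side tab 18 [[-0.0082, -0.0205, -0.0066], [-0.0051, 0.0326, 0.0212], [0.0033, 0.0357, 0.0251]] x slopes on y,z [ 0.045 -0.115 -0.003]
side wood 781 [[-0.0093, -0.1016, -0.1517], [-0.0025, 0.0116, -0.1103], [0.0058, 0.0993, -0.0691]] x slopes on y,z [ 0.    -0.001 -0.002]
[ 0.49610118 -0.35662209  0.35759676]
top tab 121 [[-0.0063, 0.005, -0.0004], [-0.0017, 0.0267, 0.0239], [0.0053, 0.0382, 0.0276]] x slopes on y,z [-0.05   0.167 -0.004]
top wood 271 [[-0.0043, -0.0401, -0.1414], [-0.0023, 0.0564, -0.0917], [0.0046, 0.0994, -0.0666]] x slopes on y,z [-0.004  0.062  0.005]
[ 0.49555603 -0.35636971  0.35539066]
wrist tab 2395 [[-0.0039, -0.0367, -0.0053], [0.0018, 0.007, 0.0231], [0.0071, 0.0366, 0.0247]] x slopes on y,z [-0.003 -0.028  0.002]
wrist wood 834 [[-0.0021, 0.0224, -0.0956], [0.0015, 0.0595, -0.0726], [0.0055, 0.0968, -0.0704]] x slopes on y,z [0.009 0.007 0.002]
[ 0.49509174 -0.35611619  0.35386216]
```

{"api": "arm_command", "payload": {
  "series": [
    [0,2.4,0,0.05,0],
    [0,3.6,0,0.05,0],
    [0,3.6,0,0.05,0],
    [0,3.6,0,0.05,0],
    [0,3.6,0,0.05,0]
  ]
}}

```text
clock: 4.58
tcp_pos: [0.4943, -0.1864, 0.3524]
orientation: [-0.001, 0.807, 0.59, -0.0]
ft_force: [1.1, -0.2, -2.6]
gripper_width: 0.0115
gripper_force: 40.0
```

{"api": "arm_command", "payload": {
  "series": [
    [0,3.6,0,0.05,0],
    [0,3.6,0,0.05,0],
    [0,3.6,0,0.05,0],
    [0,3.6,0,0.05,0],
    [0,2.4,0,0.055,0]
  ]
}}

```text
clock: 5.0
tcp_pos: [0.4942, -0.0167, 0.3528]
orientation: [-0.0, 0.725, 0.689, -0.0]
ft_force: [0.5, 0.1, -1.3]
gripper_width: 0.0115
gripper_force: 40.0
```

{"api": "arm_command", "payload": {
  "series": [
    [0,1.2,-1.2,0,0],
    [0.8,1.0,-1.6,0,0],
    [1.2,0,-2,0,0],
    [1.0,0,-1.6,0,0],
    [0,0,-1.0,0,0]
  ]
}}

```text
clock: 5.42
tcp_pos: [0.525, 0.002, 0.2767]
orientation: [-0.001, 0.726, 0.688, -0.001]
ft_force: [-0.2, -0.0, -2.2]
gripper_width: 0.0118
gripper_force: 40.0
```

{"api": "arm_command", "payload": {
  "series": [
    [0,0,-0.4,0,0],
    [0,0,0,0,0],
    [0,0,0,0,0]
  ]
}}

```text
clock: 5.67
tcp_pos: [0.5247, 0.0019, 0.2759]
orientation: [0.0, 0.726, 0.687, 0.0]
ft_force: [0.1, -0.0, -1.5]
gripper_width: 0.0119
gripper_force: 40.0
```

Run:
```python
from g import *
ingrip('wrist',-.055);ingrip('top',-.055)
s=robot.state();q=s['orientation'];print(s['clock'],2*np.arctan2(q[2],q[1])-np.pi/2,s['ft_force'])
w=cam('wrist');P=cloud(w);save(w,'wrist4.png')
H=cv2.cvtColor(w['frame'],cv2.COLOR_RGB2HSV)
for nm,lo,hi in(('yel',(25,120,60),(33,255,255)),('red',(0,120,60),(6,255,255))):
    m=(cv2.inRange(H,lo,hi)>0)&(abs(P[...,2]-.222)<.012)&(abs(P[...,0]-.605)<.025)&(P[...,1]<.21)
    Q=P[m];print(nm,len(Q),np.percentile(Q,[1,50,99],axis=0).round(4).tolist() if len(Q) else '')
```

```text
wrist tab 2458 [[-0.0053, -0.0373, -0.0072], [0.0006, 0.0062, 0.0213], [0.0061, 0.0361, 0.0229]] x slopes on y,z [-0.003 -0.037  0.001]
wrist wood 814 [[-0.0033, 0.022, -0.0974], [0.0008, 0.0588, -0.0743], [0.0042, 0.0969, -0.0723]] x slopes on y,z [-0.004  0.005  0.001]
[0.52487881 0.0018348  0.27626798]
top tab 2
top wood 115 [[-0.0042, 0.0279, -0.1243], [-0.0016, 0.0649, -0.0925], [0.0037, 0.0974, -0.0697]] x slopes on y,z [0.014 0.066 0.004]
[0.52498859 0.00178568 0.2763769 ]
5.7667 -0.0552491107977886 [ 1.12509257  0.04953466 -2.78573228]
yel 834 [[0.5958, -0.0415, 0.2201], [0.6038, 0.0041, 0.2255], [0.6101, 0.0366, 0.2273]]
red 49 [[0.6055, 0.1483, 0.2209], [0.6092, 0.1492, 0.2246], [0.6173, 0.1507, 0.227]]
```

{"api": "arm_command", "payload": {
  "series": [
    [1.5,0,0,0,0],
    [2,0,0,0,0],
    [2,0,0,0,0],
    [1.5,0,0,0,0],
    [0.8,0,0,0,0]
  ]
}}

```text
clock: 6.23
tcp_pos: [0.6042, 0.0017, 0.2757]
orientation: [0.0, 0.726, 0.687, 0.0]
ft_force: [0.6, 0.4, -2.4]
gripper_width: 0.0118
gripper_force: 40.0
```

{"api": "arm_command", "payload": {
  "series": [
    [0,0,0,0,0],
    [0,0,-0.5,0,0],
    [0,0,-0.5,0,0],
    [0,0,-0.5,0,0],
    [0,0,0,0,0]
  ]
}}

```text
clock: 6.65
tcp_pos: [0.6023, 0.0018, 0.2598]
orientation: [-0.0, 0.726, 0.687, -0.0]
ft_force: [0.1, -0.6, -3.3]
gripper_width: 0.0118
gripper_force: 40.0
```

{"api": "arm_command", "payload": {
  "series": [
    [0,0,-0.2,0,0],
    [0,0,-0.1,0,0],
    [0,0,0,0,0]
  ]
}}

```text
clock: 6.9
tcp_pos: [0.6028, 0.0018, 0.2593]
orientation: [0.001, 0.726, 0.687, 0.0]
ft_force: [-9.3, -1.3, 21.3]
gripper_width: 0.0118
gripper_force: 40.1
```

{"api": "arm_command", "payload": {
  "series": [
    [0,0,0.25,0,0],
    [0,0,0,0,0],
    [0.06,1,0,0,0],
    [0.11,2,0,0,0],
    [0.11,2,0,0,0]
  ]
}}

```text
clock: 7.32
tcp_pos: [0.6056, 0.0526, 0.2596]
orientation: [-0.0, 0.727, 0.687, -0.0]
ft_force: [0.4, 0.9, -1.4]
gripper_width: 0.0116
gripper_force: 40.0
```

{"api": "arm_command", "payload": {
  "series": [
    [0.11,2,0,0,0],
    [0.11,2,0,0,0],
    [0.11,2,0,0,0],
    [0.11,2,0,0,0],
    [0.11,2,0,0,0]
  ]
}}

```text
clock: 7.73
tcp_pos: [0.6109, 0.1536, 0.2596]
orientation: [-0.0, 0.726, 0.688, -0.0]
ft_force: [-0.1, 0.5, -1.9]
gripper_width: 0.0118
gripper_force: 40.0
```

{"api": "arm_command", "payload": {
  "series": [
    [0.06,1.2,0,0,0],
    [0.05,0.9,0,0,0],
    [0,0,0,0,0],
    [0,0,0,0,0]
  ]
}}

```text
clock: 8.07
tcp_pos: [0.6123, 0.1726, 0.2597]
orientation: [-0.0, 0.726, 0.687, -0.0]
ft_force: [0.2, -0.3, -2.4]
gripper_width: 0.0119
gripper_force: 40.0
```

Run:
```python
from g import *
ingrip('wrist',-.055);ingrip('top',-.055)
for n in('wrist','side','top'):
    w=cam(n);P=cloud(w);save(w,n+'5.png')
    H=cv2.cvtColor(w['frame'],cv2.COLOR_RGB2HSV)
    m=(cv2.inRange(H,(0,120,60),(6,255,255))>0)&(abs(P[...,2]-.222)<.012)&(abs(P[...,0]-.612)<.025)&(P[...,1]<.21)
    Q=P[m];print('red',n,len(Q),np.percentile(Q,[1,50,99],axis=0).round(4).tolist() if len(Q) else '')
a=cv2.imread('pics/side5.png')[130:250,190:340];b=cv2.imread('pics/wrist5.png')
cv2.imwrite('pics/c5.png',np.hstack([cv2.resize(a,(400,320)),cv2.resize(b,(400,320))]))
```

```text
wrist tab 2481 [[-0.0052, -0.0366, -0.0072], [0.0007, 0.0067, 0.0216], [0.0062, 0.0367, 0.0233]] x slopes on y,z [-0.004 -0.041  0.001]
[0.61245813 0.17190667 0.25971466]
top tab 0
top wood 21 [[-0.0111, 0.0708, -0.1314], [-0.0035, 0.0905, -0.08], [0.0016, 0.0979, -0.0324]] x slopes on y,z [ 0.282 -0.048 -0.033]
[0.61251416 0.17160093 0.2597902 ]
red wrist 0 
red side 12 [[0.6077, 0.1845, 0.2222], [0.6107, 0.1905, 0.2253], [0.6159, 0.196, 0.2282]]
red top 0
```

View pics/c5.png

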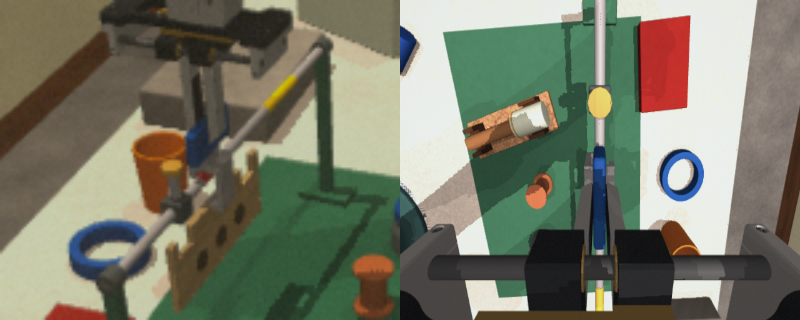

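Left (side crop): the hook is over the rail on the red band (215,175), with a notch under the pin cube (175,205). Right (wrist): the tab (600,195) is in line with the rail, and the pin head is at (600,100). Releasing now.

{"api": "arm_command", "payload": {
  "series": [
    [0,0,0,0,1.4],
    [0,0,0,0,1.8],
    [0,0,0,0,2.4],
    [0,0,0,0,4],
    [0,0,0,0,5]
  ],
  "grip_force": 10
}}

```text
clock: 8.73
tcp_pos: [0.6124, 0.1729, 0.26]
orientation: [0.0, 0.726, 0.687, 0.0]
ft_force: [0.6, 0.4, -0.9]
gripper_width: 0.0337
gripper_force: 0.0
```

{"api": "arm_command", "payload": {
  "series": [
    [0,0,0,0,5],
    [0,0,0.5,0,5],
    [0,0,1.5,0,5],
    [0,0,3,0,5],
    [0,0,3.5,0,5]
  ]
}}

```text
clock: 9.15
tcp_pos: [0.6116, 0.1726, 0.345]
orientation: [-0.001, 0.726, 0.687, -0.001]
ft_force: [0.1, -0.2, 0.7]
gripper_width: 0.0498
gripper_force: 0.0
```

Run:
```python
from h import *
s=robot.state();print(s['tcp_pos'],s['ft_force'],s['clock'],s['qpos'])
for n in('side','wrist'):
    w=cam(n);P=cloud(w);save(w,n+'6.png');H=cv2.cvtColor(w['frame'],cv2.COLOR_RGB2HSV)
    for nm,lo,hi,zl,zh in(('red',(0,120,60),(6,255,255),.21,.234),('tab',(100,120,40),(125,255,255),.24,.3),('pin',(15,60,40),(35,255,255),.262,.28)):
        m=(cv2.inRange(H,lo,hi)>0)&(P[...,2]>zl)&(P[...,2]<zh)&(abs(P[...,0]-.612)<.025)&(P[...,1]<.27)
        Q=P[m];print(nm,n,len(Q),np.percentile(Q,[1,50,99],axis=0).round(4).tolist() if len(Q) else '')
```

```text
[0.61164677 0.17256774 0.34501118] [ 0.07715588 -0.22296479  0.66996314] 9.15 [ 0.1283862   0.41616773 -0.64549649  1.37563669  0.24735607  1.43351691
 -0.56479559]
red side 10 [[0.6074, 0.1855, 0.2227], [0.6112, 0.1896, 0.2245], [0.6165, 0.1934, 0.2267]]
tab side 37 [[0.6054, 0.1654, 0.2537], [0.6114, 0.1951, 0.2811], [0.6164, 0.2099, 0.2843]]
pin side 47 [[0.6064, 0.2337, 0.263], [0.6159, 0.2471, 0.2691], [0.6266, 0.2561, 0.2729]]
red wrist 0 
tab wrist 1049 [[0.6059, 0.1344, 0.2564], [0.6124, 0.1749, 0.2811], [0.619, 0.2077, 0.2829]]
pin wrist 492 [[0.6076, 0.2335, 0.2681], [0.6175, 0.2435, 0.2696], [0.6274, 0.2536, 0.2714]]
```

{"api": "arm_command", "payload": {
  "series": [
    [-1,0,0,-0.11,6],
    [-2,0,0,-0.12,7],
    [-2,0.2,0,-0.12,7],
    [-2,0.3,0,-0.12,7],
    [-2,0.4,0,-0.12,7]
  ]
}}

```text
clock: 9.67
tcp_pos: [0.5214, 0.1818, 0.345]
orientation: [-0.0, 0.896, 0.444, 0.0]
ft_force: [0.6, 0.4, -0.7]
gripper_width: 0.0702
gripper_force: 0.0
```

{"api": "arm_command", "payload": {
  "series": [
    [-2,0.4,0,-0.12,7],
    [-2,0.4,0,-0.12,7],
    [-2,0.4,-1,-0.12,7],
    [-2,0.4,-2,-0.12,7],
    [-2,0.2,-2,-0.12,7]
  ]
}}

```text
clock: 10.08
tcp_pos: [0.4215, 0.2004, 0.2948]
orientation: [-0.0, 0.987, 0.159, 0.001]
ft_force: [0.5, 1.4, -0.1]
gripper_width: 0.0698
gripper_force: 0.0
```

{"api": "arm_command", "payload": {
  "series": [
    [-0.8,0,-2,-0.1,7],
    [0,0,0,0,7],
    [0,0,0,0,7]
  ]
}}

```text
clock: 10.33
tcp_pos: [0.4144, 0.1998, 0.2753]
orientation: [0.0, 0.993, 0.114, -0.0]
ft_force: [0.1, 0.4, 1.3]
gripper_width: 0.0699
gripper_force: 0.0
```

Run:
```python
from h import *
s=robot.state();q=s['orientation'];print(s['tcp_pos'],2*np.arctan2(q[2],q[1])-np.pi/2,s['qpos'])
c=cam('wrist');P=cloud(c).reshape(-1,3);save(c,'wrist7.png')
P=P[(P[:,0]>.28)&(P[:,0]<.54)&(P[:,1]>.13)&(P[:,1]<.27)]
H=P[(P[:,2]>.061)&(P[:,2]<.075)]
if len(H)>20: print('head',len(H),cv2.minAreaRect(H[:,:2].astype(np.float32)*1000),np.percentile(H[:,2],98))
# handle top: z .053-.0605 near axis line
o=np.array([.435,.204]);a=.225
for _ in range(4):
    x=np.array([np.cos(a),np.sin(a)]);y=np.array([-x[1],x[0]]);u=(P[:,:2]-o)@x;v=(P[:,:2]-o)@y
    k=(u>-.08)&(u<-.008)&(abs(v)<.02)&(P[:,2]>.05)&(P[:,2]<.062)
    pts=np.c_[u,v,P[:,2]][k];
    bins=[(b,pts[(pts[:,0]>b)&(pts[:,0]<b+.01)]) for b in np.arange(-.08,-.01,.01)]
    c2=np.array([[b+.005,(np.percentile(t[:,1],3)+np.percentile(t[:,1],97))/2,np.ptp(t[:,1])] for b,t in bins if len(t)>5])
    f=np.polyfit(c2[:,0],c2[:,1],1);a+=f[0];o=o+y*f[1]
print('axis yaw',a,'o',o,'width',np.median(c2[:,2]),'top z',np.median(pts[:,2]),len(pts))
x=np.array([np.cos(a),np.sin(a)]);print('head u range',np.percentile((H[:,:2]-o)@x,[1,99]) if len(H)>20 else '')
```

```text
[0.41437077 0.19984099 0.27534588] -1.3413574991641473 [ 0.02909986  0.07601743 -0.57043107  1.89979231  0.04450952  1.17844044
 -1.8984162 ]
head 1321 ((469.7395324707031, 210.32241821289062), (69.57051849365234, 32.55194854736328), 13.904633522033691) 0.06835051291179758
axis yaw 0.24132464345831253 o [0.43546608 0.20199769] width 0.02275260786861889 top z 0.055877081253713906 862
head u range [0.00141697 0.0698128 ]
```

{"api": "arm_command", "payload": {
  "series": [
    [-0.1,-0.3,-3,0.01,7],
    [0,0,-4,0,7],
    [0,0,-4,0,7],
    [0,0,-4,0,7],
    [0,0,-4,0,7]
  ]
}}

```text
clock: 10.8
tcp_pos: [0.4151, 0.1972, 0.0844]
orientation: [-0.001, 0.993, 0.119, 0.001]
ft_force: [1.7, -0.8, -0.1]
gripper_width: 0.0703
gripper_force: 0.0
```

{"api": "arm_command", "payload": {
  "series": [
    [0,0,-2.5,0,6],
    [0,0,-2,0,5],
    [0,0,-1.3,0,4],
    [0,0,0,0,3],
    [0,0,0,0,2.8]
  ],
  "grip_force": 12
}}

```text
clock: 11.22
tcp_pos: [0.4144, 0.1972, 0.0273]
orientation: [-0.0, 0.993, 0.118, -0.0]
ft_force: [-0.6, -0.2, -0.6]
gripper_width: 0.0399
gripper_force: 0.0
```

{"api": "arm_command", "payload": {
  "series": [
    [0,0,0,0,2.6],
    [0,0,0,0,2],
    [0,0,0,0,1],
    [0,0,0,0,1],
    [0,0,0,0,1]
  ]
}}

```text
clock: 11.63
tcp_pos: [0.4144, 0.1972, 0.0281]
orientation: [-0.0, 0.993, 0.118, 0.001]
ft_force: [-0.7, -0.6, 8.6]
gripper_width: 0.0242
gripper_force: 12.0
```

{"api": "arm_command", "payload": {
  "series": [
    [0,0,0,0,0.5],
    [0,0,0,0,0.5],
    [0,0,0,0,0.5]
  ],
  "grip_force": 55
}}

```text
clock: 11.88
tcp_pos: [0.4144, 0.1972, 0.0281]
orientation: [-0.0, 0.993, 0.118, 0.001]
ft_force: [0.0, -0.8, 9.4]
gripper_width: 0.0235
gripper_force: 55.0
```

{"api": "arm_command", "payload": {
  "series": [
    [0,0,1,0,0.5],
    [0,0,2.5,0,0.5],
    [0,0,4,0,0.5],
    [0,0,4,0,0.5],
    [0,0,4,0,0.5]
  ]
}}

```text
clock: 12.3
tcp_pos: [0.4124, 0.1969, 0.1845]
orientation: [-0.0, 0.993, 0.118, -0.0]
ft_force: [1.5, -0.1, -1.7]
gripper_width: 0.0235
gripper_force: 55.0
```

{"api": "arm_command", "payload": {
  "series": [
    [0,0,4,0,0.5],
    [0,0,4,0,0.5],
    [0,0,3.5,0,0.5],
    [0,0,2,0,0.5],
    [0,0,0,0,0.5]
  ]
}}

```text
clock: 12.72
tcp_pos: [0.4141, 0.1977, 0.3218]
orientation: [-0.001, 0.993, 0.118, 0.003]
ft_force: [-0.3, -0.2, -3.3]
gripper_width: 0.0238
gripper_force: 55.0
```

{"api": "arm_command", "payload": {
  "series": [
    [2,0.5,0,0,0.5],
    [3.3,0.7,0,0,0.5],
    [3.3,0.7,0,0,0.5],
    [3.3,0.7,0,0,0.5],
    [2.5,0.6,0,0,0.5]
  ]
}}

```text
clock: 13.13
tcp_pos: [0.5588, 0.2287, 0.3159]
orientation: [0.0, 0.993, 0.117, -0.001]
ft_force: [0.3, -0.2, -2.4]
gripper_width: 0.0238
gripper_force: 55.0
```

{"api": "arm_command", "payload": {
  "series": [
    [1.2,0.3,0,0,0.5],
    [0,0,0,0,0.5],
    [0,0,0,0,0.5]
  ]
}}

```text
clock: 13.38
tcp_pos: [0.5688, 0.232, 0.3159]
orientation: [-0.0, 0.993, 0.118, -0.001]
ft_force: [-0.4, 0.0, -2.4]
gripper_width: 0.0235
gripper_force: 55.0
```

Run:
```python
from h import *
s=robot.state();print(s['tcp_pos'],s['gripper_width'])
for n in('side','top','wrist'):
    c=cam(n);P=cloud(c);save(c,n+'8.png')
    H=cv2.cvtColor(c['frame'],cv2.COLOR_RGB2HSV);m=(cv2.inRange(H,(10,0,90),(40,80,255))>0)&(P[...,2]>.295)&(P[...,2]<.37)&(abs(P[...,0]-.62)<.07)&(abs(P[...,1]-.245)<.05)
    Q=P[m];print(n,len(Q))
    if len(Q)>20:
        u=(Q[:,:2]-s['tcp_pos'][:2])@np.array([.971,.238]);print(np.percentile(Q,[1,50,99],axis=0).round(3).tolist(),'u',np.percentile(u,[1,99]))
        t=Q[Q[:,2]>np.percentile(Q[:,2],60)];print('slope z(u)',np.polyfit((t[:,:2]-s['tcp_pos'][:2])@np.array([.971,.238]),t[:,2],1))
a=cv2.imread('pics/side8.png')[110:260,190:350];b=cv2.imread('pics/wrist8.png')
cv2.imwrite('pics/c8.png',np.hstack([cv2.resize(a,(400,375)),cv2.resize(b,(400,375))]))
```

```text
[0.56877396 0.23199386 0.31593046] 0.023494714482539803
side 547
[[0.556, 0.234, 0.318], [0.615, 0.258, 0.345], [0.654, 0.274, 0.367]] u [-0.00799153  0.08989027]
slope z(u) [-0.06948102  0.35762999]
top 0
wrist 6984
[[0.573, 0.214, 0.325], [0.615, 0.244, 0.351], [0.659, 0.269, 0.357]] u [0.00922343 0.09075552]
slope z(u) [-0.03821964  0.35590024]
```

View pics/c8.png

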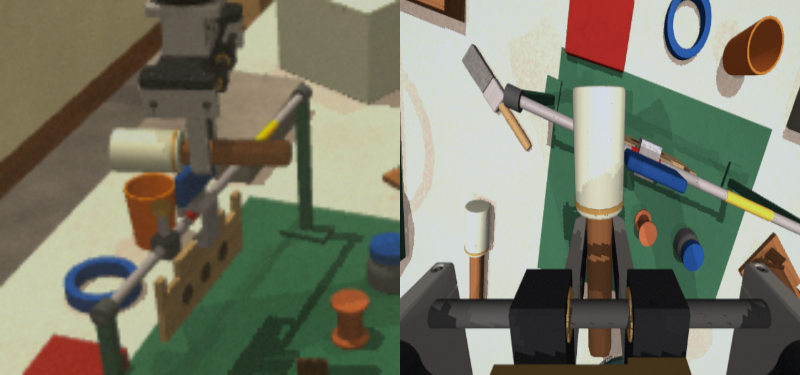

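The side crop shows the maul held level with its head (145,150) above the pin (163,208). The wrist view shows the head (600,150) over the rail, clear of the tab (655,170). Now for the pin.

{"api": "arm_command", "payload": {
  "series": [
    [0,0,-1,0,0.5],
    [0,0,-1.5,0,0.5],
    [0,0,-1.5,0,0.5],
    [0,0,-1,0,0.5],
    [0,0,0,0,0.5]
  ]
}}

```text
clock: 13.95
tcp_pos: [0.5684, 0.2313, 0.2649]
orientation: [0.0, 0.993, 0.118, -0.001]
ft_force: [-0.5, -0.9, -2.4]
gripper_width: 0.0237
gripper_force: 55.0
```

{"api": "arm_command", "payload": {
  "series": [
    [0,0,-0.7,0,0.5],
    [0,0,-0.7,0,0.5],
    [0,0,-0.3,0,0.5],
    [0,0,0,0,0.5]
  ]
}}

```text
clock: 14.28
tcp_pos: [0.5693, 0.2319, 0.2495]
orientation: [-0.0, 0.993, 0.118, -0.0]
ft_force: [0.2, 0.0, -1.7]
gripper_width: 0.0236
gripper_force: 55.0
```

{"api": "arm_command", "payload": {
  "series": [
    [0,0,-0.3,0,0.5],
    [0,0,-0.2,0,0.5],
    [0,0,0,0,0.5]
  ]
}}

```text
clock: 14.53
tcp_pos: [0.5693, 0.2319, 0.2447]
orientation: [-0.0, 0.993, 0.118, -0.0]
ft_force: [0.6, 0.8, -2.1]
gripper_width: 0.0236
gripper_force: 55.0
```

```bash
cat > p.py <<'E'
from h import *
s=robot.state();print(s['tcp_pos'],s['ft_force'],s['torque'])
for n in('side','wrist'):
    c=cam(n);P=cloud(c)
    H=cv2.cvtColor(c['frame'],cv2.COLOR_RGB2HSV)
    m=(cv2.inRange(H,(20,110,40),(33,255,255))>0)&(P[...,2]>.225)&(P[...,2]<.29)&(abs(P[...,0]-.617)<.03)&(abs(P[...,1]-.244)<.025)
    Q=P[m];print(n,'pin',len(Q),np.percentile(Q,[2,50,98],axis=0).round(4).tolist() if len(Q)>3 else '')
    m=(cv2.inRange(H,(10,0,90),(40,80,255))>0)&(P[...,2]>.22)&(P[...,2]<.37)&(abs(P[...,0]-.62)<.05)&(abs(P[...,1]-.245)<.05)
    Q=P[m];u=(Q[:,:2]-s['tcp_pos'][:2])@np.array([.971,.238])
    for a in(.03,.05,.07,.085):
        k=abs(u-a)<.006
        if k.sum()>5: print('head top at u',a,np.percentile(Q[k,2],97).round(4))
E
python3 p.py
```

```text
[0.56934107 0.23187573 0.2447414 ] [ 0.62120776  0.80563096 -2.14299236] [ 0.05749783 -0.15231734  0.02289761]
side pin 11 [[0.5915, 0.2457, 0.2323], [0.6092, 0.2512, 0.2417], [0.6236, 0.2596, 0.283]]
head top at u 0.03 0.2851
head top at u 0.05 0.2854
head top at u 0.07 0.2856
head top at u 0.085 0.2851
wrist pin 6 [[0.5906, 0.2567, 0.2687], [0.5907, 0.2576, 0.2701], [0.5923, 0.2579, 0.2721]]
head top at u 0.03 0.3598
head top at u 0.05 0.2839
head top at u 0.07 0.2823
head top at u 0.085 0.2823
```

{"api": "arm_command", "payload": {
  "series": [
    [0,0,-0.2,0,0.5],
    [0,0,0,0,0.5]
  ]
}}

```text
clock: 14.8
tcp_pos: [0.5693, 0.2321, 0.2436]
orientation: [-0.0, 0.993, 0.118, 0.0]
ft_force: [-4.9, -2.3, 8.4]
gripper_width: 0.0238
gripper_force: 55.0
```

{"api": "arm_command", "payload": {
  "series": [
    [0,0,-0.2,0,0.5],
    [0,0,0,0,0.5]
  ]
}}

```text
clock: 14.97
tcp_pos: [0.5693, 0.2322, 0.2421]
orientation: [-0.0, 0.993, 0.118, 0.0]
ft_force: [-8.3, -3.2, 15.0]
gripper_width: 0.0236
gripper_force: 55.0
```

{"api": "arm_command", "payload": {
  "series": [
    [0,0,0.5,0,0.5],
    [0,0,1.5,0,0.5],
    [0,0,2.5,0,0.5],
    [0,0,3.5,0,0.5],
    [0,0,0,0,0.5]
  ]
}}

```text
clock: 15.38
tcp_pos: [0.5708, 0.233, 0.327]
orientation: [-0.001, 0.993, 0.118, 0.003]
ft_force: [0.9, 0.1, -2.0]
gripper_width: 0.0237
gripper_force: 55.0
```

```bash
python3 p.py
python3 - <<'E'
from h import *
for n in ('side','top'):
    c=cam(n);P=cloud(c);save(c,n+'9.png')
    m=(abs(P[...,0]-.616)<.013)&(abs(P[...,1]-.2445)<.013)&(P[...,2]>.21)&(P[...,2]<.29);Q=P[m];print(n,len(Q),np.sort(Q[:,2])[-8:])
E
```

```text
[0.57080086 0.23301146 0.32701305] [ 0.91711909  0.11017894 -2.02432702] [0.0495104  0.01784209 0.02814066]
side pin 1 
head top at u 0.03 0.3688
head top at u 0.05 0.3689
head top at u 0.07 0.369
head top at u 0.085 0.3688
wrist pin 0 
head top at u 0.03 0.3648
head top at u 0.05 0.3645
head top at u 0.07 0.3642
head top at u 0.085 0.3642
side 118 [0.2408634  0.24088991 0.24094146 0.24103962 0.24107845 0.24110847
 0.24134992 0.24227244]
top 0 []
```

The pin head is now at z≈0.241 (it was 0.270), the end stop was felt and the maul is still level. Returning it to the rest.

{"api": "arm_command", "payload": {
  "series": [
    [-2,-0.5,0,0,0.5],
    [-3.3,-0.7,0,0,0.5],
    [-3.3,-0.7,0,0,0.5],
    [-3.3,-0.7,0,0,0.5],
    [-2.5,-0.6,0,0,0.5]
  ]
}}

```text
clock: 16.0
tcp_pos: [0.4227, 0.1992, 0.3195]
orientation: [0.0, 0.993, 0.118, -0.001]
ft_force: [0.3, 0.3, -2.1]
gripper_width: 0.0237
gripper_force: 55.0
```

{"api": "arm_command", "payload": {
  "series": [
    [-1.2,-0.3,0,0,0.5],
    [0,0,-2,0,0.5],
    [0,0,-4,0,0.5],
    [0,0,-4,0,0.5],
    [0,0,-4,0,0.5]
  ]
}}

```text
clock: 16.42
tcp_pos: [0.4126, 0.1964, 0.1788]
orientation: [0.0, 0.993, 0.118, -0.0]
ft_force: [1.0, -0.6, -3.8]
gripper_width: 0.0236
gripper_force: 55.0
```

{"api": "arm_command", "payload": {
  "series": [
    [0,0,-4,0,0.5],
    [0,0,-3,0,0.5],
    [0,0,-2,0,0.5],
    [0,0,0,0,0.5],
    [0,0,0,0,0.5]
  ]
}}

```text
clock: 16.83
tcp_pos: [0.4123, 0.1967, 0.0903]
orientation: [0.0, 0.993, 0.118, -0.002]
ft_force: [0.3, -0.1, -1.4]
gripper_width: 0.0237
gripper_force: 55.0
```

Run:
```python
from h import *
s=robot.state();q=s['orientation'];T=s['tcp_pos'];print(T,2*np.arctan2(q[2],q[1])-np.pi/2)
c=cam('wrist');P=cloud(c).reshape(-1,3)
P=P[(P[:,0]>.41)&(P[:,0]<.54)&(P[:,1]>.16)&(P[:,1]<.27)]
z=T[2]+.040
H=P[(P[:,2]>z-.007)&(P[:,2]<z+.006)]
print(len(H),cv2.minAreaRect(H[:,:2].astype(np.float32)*1000),np.percentile(H[:,2],98)-T[2])
```

```text
[0.41233269 0.19671651 0.09025951] -1.3345029915352271
10027 ((455.77532958984375, 202.78749084472656), (96.21892547607422, 48.04521179199219), 8.564140319824219) 0.04226007507414509
```

{"api": "arm_command", "payload": {
  "series": [
    [0.2,0.05,-2,0,0.5],
    [0,0,-2,0,0.5],
    [0,0,-1,0,0.5],
    [0,0,-0.6,0,0.5],
    [0,0,0,0,0.5]
  ]
}}

```text
clock: 17.3
tcp_pos: [0.4153, 0.1974, 0.035]
orientation: [0.0, 0.993, 0.118, -0.0]
ft_force: [-0.7, -0.2, -3.5]
gripper_width: 0.0237
gripper_force: 55.0
```

{"api": "arm_command", "payload": {
  "series": [
    [0,0,-0.3,0,0.5],
    [0,0,-0.2,0,0.5],
    [0,0,0,0,0.5]
  ]
}}

```text
clock: 17.55
tcp_pos: [0.4156, 0.1975, 0.0303]
orientation: [-0.0, 0.993, 0.118, 0.0]
ft_force: [0.0, -0.4, -1.5]
gripper_width: 0.0234
gripper_force: 55.0
```

{"api": "arm_command", "payload": {
  "series": [
    [-0.1,0,-0.15,0,0.5],
    [0,0,-0.1,0,0.5],
    [0,0,0,0,0.5]
  ]
}}

```text
clock: 17.8
tcp_pos: [0.415, 0.1977, 0.0279]
orientation: [-0.0, 0.993, 0.118, 0.001]
ft_force: [4.0, 0.3, 4.5]
gripper_width: 0.0239
gripper_force: 55.0
```

{"api": "arm_command", "payload": {
  "series": [
    [0,0,0,0,2.6],
    [0,0,0,0,3.0],
    [0,0,0,0,3.6],
    [0,0,0,0,4.5],
    [0,0,0,0,5.5]
  ],
  "grip_force": 10
}}

```text
clock: 18.22
tcp_pos: [0.4142, 0.1973, 0.0274]
orientation: [-0.0, 0.993, 0.118, -0.0]
ft_force: [-0.3, -0.1, 0.1]
gripper_width: 0.0458
gripper_force: 0.0
```

{"api": "arm_command", "payload": {
  "series": [
    [0,0,0,0,6],
    [0,0,1,0,6],
    [0,0,3,0,6],
    [0,0,4,0,6],
    [0,0,4,0,6]
  ]
}}

```text
clock: 18.63
tcp_pos: [0.4132, 0.1976, 0.1491]
orientation: [-0.0, 0.993, 0.118, -0.001]
ft_force: [0.9, -1.1, 0.8]
gripper_width: 0.0605
gripper_force: 0.0
```

{"api": "arm_command", "payload": {
  "series": [
    [0,0,4,0,6],
    [0,0,4,0,6],
    [0,0,4,0,6],
    [0,0,0,0,6],
    [0,0,0,0,6]
  ]
}}

```text
clock: 19.05
tcp_pos: [0.4149, 0.1978, 0.2699]
orientation: [-0.0, 0.993, 0.118, 0.002]
ft_force: [-0.5, 1.0, -0.4]
gripper_width: 0.06
gripper_force: 0.0
```

Run:
```python
from h import *
s=robot.state();print(s['tcp_pos'],s['clock'])
c=cam('wrist');P=cloud(c).reshape(-1,3)
P=P[(P[:,0]>.28)&(P[:,0]<.54)&(P[:,1]>.13)&(P[:,1]<.27)]
H=P[(P[:,2]>.061)&(P[:,2]<.075)];print(cv2.minAreaRect(H[:,:2].astype(np.float32)*1000),np.percentile(H[:,2],98))
d=cam('side');Q=cloud(d)
m=(abs(Q[...,0]-.616)<.013)&(abs(Q[...,1]-.2445)<.013)&(Q[...,2]>.21)&(Q[...,2]<.29);print(np.sort(Q[m][:,2])[-5:])
a=d['frame'][130:290,190:390,::-1];b=c['frame'][...,::-1]
cv2.imwrite('pics/c10.png',np.hstack([cv2.resize(a,(400,320)),cv2.resize(b,(400,320))]))
```

```text
[0.41486103 0.19778501 0.2698596 ] 19.05
((470.47198486328125, 209.8741455078125), (69.71731567382812, 32.5854606628418), 13.496967315673828) 0.06834211249040321
[0.24160052 0.24161344 0.24175555 0.24263071 0.24316256]
```

View pics/c10.png

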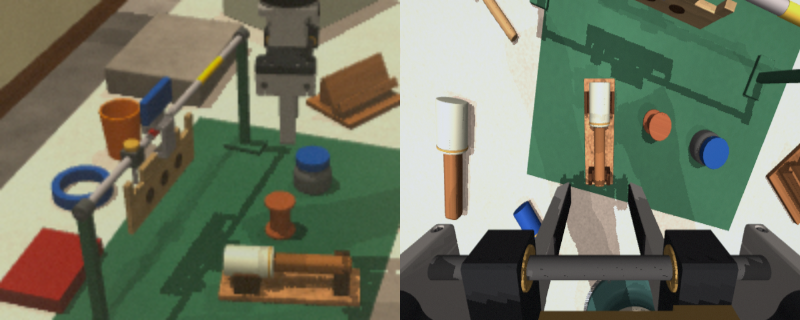

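Left (side): the board hangs on the red band with the brass head down on the cube (132,148). The maul lies in its rest (290,262), and the cup, tape, spool, jar and book are undisturbed. Right (wrist): the maul is seated (600,130) and the gripper is clear.

Run:
```python
from h import *
c=cam('side');P=cloud(c);H=cv2.cvtColor(c['frame'],cv2.COLOR_RGB2HSV)
m=(cv2.inRange(H,(100,120,40),(125,255,255))>0)&(P[...,2]>.24)&(P[...,2]<.3)&(abs(P[...,0]-.612)<.04)
Q=P[m];lo,md,hi=np.percentile(Q,[1,50,99],axis=0);print(lo,md,hi)
ok=abs((lo[1]+hi[1])/2-.1725)<.008
print(ok)
if ok: print(robot.finish_job())
```

```text
[0.60459292 0.13734648 0.25791435] [0.6110727  0.17900247 0.28094857] [0.61732796 0.20977436 0.28440879]
True
the job is handed in; nothing more can be done
None
```

The job is handed in at about 19 s: the board hangs on the red band, the lock pin was knocked down 30 mm to its stop with the white maul, and the maul is back in its rest with the other things where they were.

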